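Wedge the bottle-warmer stand level

ROBOT

A 6-joint arm with a two-finger parallel gripper is mounted at the origin on the work surface. World frame = base frame: x ahead of the robot, y to its left, z up, the work surface at z = 0. Lengths are in m, angles in degrees, forces in N, time in s.
With the tool pointing down it reaches from about 0.375 to 0.9 m from the base axis. Payload 3.1 kg.
Tool frame: the origin (TCP) lies on the centre line of the jaws, within the pads' length; the fingertips stand 8 mm ahead of it and the grasp point (between the pads) lies 11 mm behind it; z points along the fingers, y is the direction in which the jaws open and shut (so a half turn about z gives the same grasp; the last joint's range is limited). The gripper opens to 85 mm and grips with 20 to 120 N. Pads are 22 mm wide; open, the fingers measure 114 mm over their backs; the gripper's body (76 mm by 85 mm) begins 54 mm behind the grasp point. The pads swing forward as they close: fully open they stand 13 mm farther back than shut.
Start: joints at [60.418, 30.224, 82.088, -0, 67.689, -10.227], TCP at [0.207, 0.59, 0.239] pointing down, gripper open.
Joint ranges: [-176.69, 176.69], [-43.24, 126.21], [12.49, 139.97], [-82, 262], [0, 151.66], [-163.58, 163.58]. Speed limits (degrees/s): [159.86, 159.86, 180, 180, 180, 180].

INTERFACE

Orientations are given as a 3x3 rotation matrix whose columns are the frame's x, y, z axes.
In Python, from cell import * gives the robot as it stands.
- The arm moves only by the shell command python3 -m creep 'ROWS' [OPENING] [FORCE]. ROWS is JSON, a list of rows, each a list of 6 numbers: the shift along the tool's x, y, z in mm, then the turn, a rotation vector about the tool's x, y, z in rad. A call has 1 to 8 rows; each row is the pose to reach, as a shift and turn from the pose measured when the call began, along the tool's axes at that moment; what a row does not reach only later rows make up. A row lasts 1/12 s, in which the tool goes at most 41.7 mm and 7.16 degrees, less where a joint would pass 70% of its speed; a pose out of reach is approached as far as the arm can. A call with a gripper value outside its range is refused whole. OPENING is the gripper command: -1 is shut, 1 is fully open, values between are in proportion, set as the call begins (- or left out, the last holds). The fingers move at their own pace and stop on an object; FORCE is the grip in N (left out, the last holds). Time passes only in rows, so rows that repeat a pose let the fingers close. It gives the time, the measured TCP pose, the force and the opening at its end, in the units of the state.
- read_state(): the state, without advancing time (a new reading comes with each control period).
- grab_frame(name): name is "scene" or "top"; returns (picture, depth): 480x640x3 uint8, red, green, blue; 480x640 float32, m along the optical axis (not along the pixel's ray), 0 where there is no reading.
- camera_info(name): a dict with "fx", "fy", "cx", "cy" (pixels), "rvec" (rotation vector, rad) and "tvec" (3), from world to camera coordinates, as OpenCV has them. Camera axes: x right, y down, z forward; pixel columns grow to the right and rows downward; lengths in m; the calibration is good to about 2 mm. A picture is of the moment at which its call begins. camera_info takes no time and is no camera call.
- finish_job(): hands the job in, once; it reports no verdict.
Trained networks look in the newest picture that a camera, given by its name, has taken for a name from the list of things; names that differ only in an ending like _2 or _b are one class to them, and where a whole thing is asked for, a point or a joint stands for the part that bears it (a point fixed in the world has none). Each returns a list of dicts, best first, with "p" (0 to 1); they miss things now and then, are a little off and sometimes report something else, mostly with a low value. They report only what shows in the picture. A call takes as long as a camera call. They do not tell look-alikes from the thing itself.
- spot_in(target, camera): "centre" ([x, y, z] in m, in the coordinates of the camera as it stood for that picture, good to about 4 mm: the middle of the surface that is visible of it).
The state is a dict: "time_s": time; "qpos": joint angles; "joint_vel": joint speeds; "joint_torque": joint torques, N m; "eef_pos": TCP position; "eef_rot": TCP orientation; "force": force on the tool from outside, world axes, zero at the start; "wrist_torque": the same for the moment, N m; "gripper_width": finger opening in m.
Only numpy, scipy, OpenCV 4.12 (cv2) and the standard library are available. Lean on these libraries where they do the work, as an engineer would, in place of code of your own. Each camera call takes 0.05 s, during which the arm holds its last target.

TASK

The bottle warmer's stand droops at its front corner. Take the wooden wedge and push it, thin end first, in under that corner's metal shoe until the ball of the level on the warmer's lid rests centred between its two black hoops, then let go and leave it so. Push gently, never ramming the stand, do not lift or shove the stand by hand, and leave everything else where it is.

Things in the scene. Friction and masses are not known exactly. Their poses are not given: they have to be found in the camera images.
- wedge: the wedge: solid light wood, 160 mm long, 42 mm wide, 0.1 kg, lying flat on the counter; its sloping top falls evenly from 36 mm at the thick butt end to 4 mm at the thin end. Origin at the centre of its underside; x points to the thin end (80 mm away; the butt is 80 mm the other way), z up. Under the shoe it stays put by friction when let go
- wedge_tip (a point): middle of the wedge's thin end, at its underside; same axes as the wedge
- shelf: the warmer stand's rocking part: smoked-oak board 200 mm square, 18 mm thick, one corner towards the robot, with the white round bottle warmer (116 mm across, lid 132 mm over the counter); 1.2 to 2 kg. Origin on the rocking line, midway between the side feet; x from the low corner to the back, y along the rocking line, z the board's normal
- stand: the stand's two fixed side feet, 156 mm apart along y, which do not slide; the board rocks on them about a line along y, about 28 mm over the counter. At the start its front corner hangs 0.055 rad below level, pressing down with 2 to 4 N, so the wedge takes some 3 to 10 N to push; 0.03 rad past level it meets a stop. x level, towards the back
- shoe (a point): middle of the lower front edge of the low corner's dark steel shoe, 50 mm wide (y), 30 mm deep, 165 mm from the rocking line; axes as the board. Height over the counter: 21 to 27 mm when level (differs each time), 9 mm less at the start, nothing under it. It meets the wedge's slope when the thin end is 40 to 70 mm in, and is level at 85 to 115 mm in
- level_ball (a point): centre of the dark steel ball, 14 mm across, in the level on the warmer's lid: it rolls in a shallow curved trough (curve radius 700 mm) along the stand's x, always to the lowest place, so it lies 0.7 mm off the middle for each milliradian of tilt, towards the low side; it settles in about a second
- level_mid (a point): where the ball's centre is when the level reads centred: midway between two thin black hoops over the trough, their inner faces 21 mm apart; axes as the stand's (x towards the back). About 148 mm over the counter
- strip: flat strip of light wood, 160 x 42 x 12 mm, same thickness throughout (not the wedge); origin at the centre of its underside, x along it
- bottle_a: closed glass feeding bottle with grey silicone sleeve, 63 mm across, 142 mm tall, standing; origin centre of underside
- bottle_b: a second such bottle, 63 mm across, 142 mm tall; origin centre of underside
- pacifier_box: round plastic box with twist cap, 70 mm across, 61 mm tall; origin centre of underside
- jug: small white ceramic jug, 76 mm across, 88 mm tall, handle to its +y out to 64 mm; origin centre of underside
- saucer: white saucer, 100 mm across, 14 mm tall; origin centre of underside
- spoon: metal spoon, 150 mm long, lying; origin under it, x along it towards the bowl
Not all that is in view belongs to the job. What is shaped like the wedge but purple is not meant.

How it is judged:
By the outcome, as a careful person would: the job done as asked, in the order asked, and still so for the second after the job is handed in, with the robot touching nothing.
It also fails if it takes over 58 s, if anything falls off the work surface, if the arm or the gripper's body presses on something with over 40 N, if the wrist force passes 120 N, or if a joint passes its speed limit or range.

## Working session

There is one attempt and no reset: what is moved stays moved. The work goes in short steps, Python scripts to look and compute and a shell command to move; the robot and the scene stay as the last step left them, time stands still between calls to the robot, and variables do not carry over. Pictures are saved under pics/ and viewed, and the job is handed in when it is done.

```bash
ls; mkdir -p pics; cat > h.py <<'E'
from cell import *
import numpy as np, cv2
def cam(n):
    c=camera_info(n); R,_=cv2.Rodrigues(np.array(c["rvec"],float)); return c,R,np.array(c["tvec"],float).ravel()
def c2w(n,p):
    c,R,t=cam(n); return R.T@(np.asarray(p,float)-t)
def px2w(n,u,v,z):  # intersect with plane z
    c,R,t=cam(n); d=R.T@np.array([(u-c["cx"])/c["fx"],(v-c["cy"])/c["fy"],1]); o=-R.T@t
    return o+d*(z-o[2])/d[2]
def pxd(n,u,v,dep):
    c,R,t=cam(n); Z=dep[int(v),int(u)]; return c2w(n,[(u-c["cx"])/c["fx"]*Z,(v-c["cy"])/c["fy"]*Z,Z])
def w2px(n,p):
    c,R,t=cam(n); q=R@np.asarray(p)+t; return c["fx"]*q[0]/q[2]+c["cx"],c["fy"]*q[1]/q[2]+c["cy"]
E
python3 - <<'E'
from h import *
for n in("scene","top"):
    p,d=grab_frame(n); cv2.imwrite(f"pics/{n}0.png",p[:,:,::-1]); np.save(f"{n}0.npy",d)
    c,R,t=cam(n); print(n,c["fx"],-R.T@t,R[2])
    for k in("wedge","strip","shoe","level_ball","level_mid","shelf"):
        for r in spot_in(k,n): print(n,k,round(r["p"],2),c2w(n,r["centre"]).round(3),np.round(w2px(n,c2w(n,r["centre"]))))
s=read_state();print(s)
E
```

```text
pics
scene 443.3313326434556 [ 0.91162293 -0.51663531  1.09658502] [-0.30466804  0.43988954 -0.84479262]
scene wedge 0.84 [ 0.522 -0.327  0.016] [230. 343.]
scene strip 0.96 [0.529 0.316 0.012] [368. 184.]
scene shoe 0.92 [ 0.77  -0.041  0.053] [375. 305.]
scene level_ball 0.47 [ 0.65  -0.372  0.053] [256. 384.]
scene level_mid 0.65 [ 0.769 -0.04   0.052] [375. 304.]
scene shelf 0.55 [0.527 0.314 0.008] [367. 185.]
scene shelf 0.48 [ 0.525 -0.33   0.016] [230. 344.]
top 479.218466798388 [ 0.36388206 -0.01711297  1.12141363] [ 0.20738318  0.02999467 -0.97779984]
top wedge 0.88 [ 0.329 -0.374  0.019] [476. 382.]
top wedge 0.75 [ 0.515 -0.322  0.017] [460. 295.]
top wedge 0.5 [0.527 0.318 0.01 ] [189. 248.]
top wedge 0.49 [ 0.744 -0.015  0.051] [343. 177.]
top strip 0.71 [0.526 0.319 0.011] [189. 249.]
top shoe 0.96 [ 0.744 -0.013  0.054] [342. 176.]
top level_ball 0.48 [0.634 0.365 0.053] [174. 197.]
top level_mid 0.57 [ 0.74  -0.014  0.05 ] [342. 179.]
top shelf 0.6 [ 0.741 -0.013  0.05 ] [342. 178.]
{'time_s': 0.7, 'qpos': array([ 6.04191724e+01,  3.02205856e+01,  8.20849283e+01,  5.25079184e-04,
        6.76888697e+01, -1.02270025e+01]), 'joint_vel': array([ 0.01836248,  0.02562389, -0.08134813,  0.0774808 , -0.05354061,
       -0.02846865]), 'joint_torque': array([-4.24838781e-04, -4.42162371e+01, -1.78392309e+01, -9.91988486e-05,
        4.47996053e-04,  2.15268976e-06]), 'eef_pos': array([0.20709585, 0.58969906, 0.23935717]), 'eef_rot': array([[-9.43488889e-01,  3.31404157e-01,  4.10172267e-05],
       [ 3.31404159e-01,  9.43488885e-01,  8.94343129e-05],
       [-9.06039440e-06,  9.79735600e-05, -9.99999995e-01]]), 'force': array([-0.39732951,  0.34309882, -0.43407469]), 'wrist_torque': array([-0.0164656 , -0.0029238 , -0.03427806]), 'gripper_width': 0.0856019489741298}
```

View pics/scene0.png

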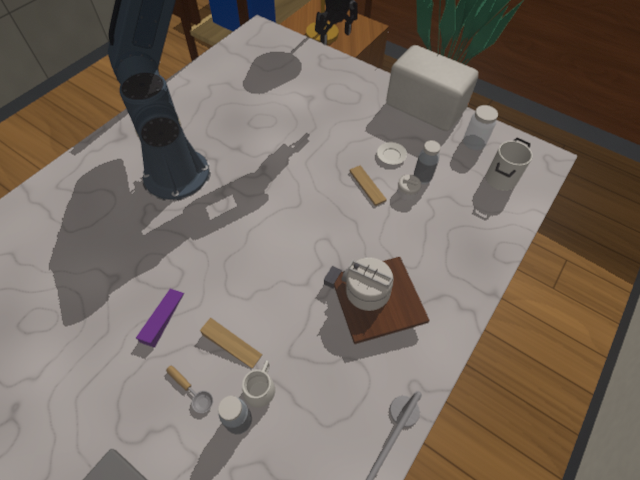

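View pics/top0.png

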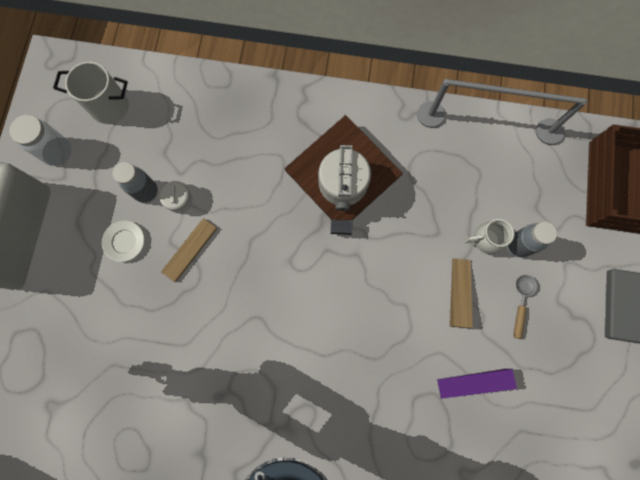

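Two light-wood candidates are visible in top: (189,250) and (461,293). The purple one at (477,383) is excluded. I'll use enlarged crops and depth heights to decide between them.

```bash
python3 - <<'E'
from h import *
p=cv2.imread("pics/top0.png");q=cv2.imread("pics/scene0.png");d=np.load("top0.npy")
a=cv2.resize(p[250:340,420:510],(400,400),interpolation=3)
b=cv2.resize(p[205:295,145:235],(400,400),interpolation=3)
c=cv2.resize(p[135:245,280:410],(400,338),interpolation=3)[:338]
e=cv2.resize(q[240:360,310:440],(400,338),interpolation=3)
a=a[:262+138];cv2.imwrite("pics/crop1.png",np.vstack([np.hstack([a,b])[50:310],np.hstack([c,e])]))
# height map
C,R,t=cam("top")
v,u=np.mgrid[0:480,0:640]; P=np.stack([(u-C["cx"])/C["fx"]*d,(v-C["cy"])/C["fy"]*d,d],-1)
W=(P-t)@R; np.save("W.npy",W)
def rep(name,lo,hi,x0,x1):
    hsv=cv2.cvtColor(p,cv2.COLOR_BGR2HSV)
    m=(W[...,2]>0.003)&(hsv[...,1]>70)&(u>x0[0])&(u<x1[0])&(v>x0[1])&(v<x1[1])
    m=m.astype(np.uint8); n,l,s,_=cv2.connectedComponentsWithStats(m); k=1+s[1:,4].argmax(); m=l==k
    Q=W[m]; c=Q[:,:2].mean(0); ev,V=np.linalg.eigh(np.cov((Q[:,:2]-c).T)); ax=V[:,1]; s=(Q[:,:2]-c)@ax; w=(Q[:,:2]-c)@V[:,0]
    print(name,m.sum(),"c",c.round(4),"ax",ax.round(3),"ext",s.min().round(3),s.max().round(3),"w",w.min().round(3),w.max().round(3),np.polyfit(s,Q[:,2],1).round(4))
    for i in np.arange(-.08,.08,.02):
        k=(s>i)&(s<i+.02); print(round(i,2),k.sum(),np.median(Q[k,2]).round(4))
    r=cv2.minAreaRect(Q[:,:2].astype(np.float32)*1000); print(r,cv2.boxPoints(r))
rep("A",0,0,(440,250),(485,335)); rep("B",0,0,(155,212),(222,288))
print("table", np.median(W[300:330,300:400,2]))
E
```

```text
A 1331 c [ 0.5158 -0.3213] ax [-0.99   0.144] ext -0.088 0.194 w -0.279 0.037 [0.7421 0.0273]
-0.08 137 0.0073
-0.06 164 0.0117
-0.04 157 0.0156
-0.02 168 0.0195
0.0 175 0.0234
0.02 185 0.0278
0.04 192 0.0312
0.06 117 0.0342
((433.8901672363281, -217.82569885253906), (147.833740234375, 398.612548828125), 39.57697296142578) [[ 249.93645  -111.30002 ]
 [ 503.89816  -418.5384  ]
 [ 617.8439   -324.35138 ]
 [ 363.88217   -17.113007]]
B 1166 c [0.5232 0.3161] ax [-0.889  0.458] ext -0.08 0.078 w -0.024 0.369 [-0.0288  0.0164]
-0.08 142 0.0117
-0.06 144 0.0119
-0.04 146 0.0119
-0.02 148 0.0121
0.0 148 0.0122
0.02 150 0.0117
0.04 148 0.0115
0.06 139 0.0112
((445.8822326660156, 161.5853729248047), (392.933349609375, 158.22373962402344), 63.13155746459961) [[286.51892   22.082031]
 [427.6619   -49.426147]
 [605.24554  301.0887  ]
 [464.10257  372.5969  ]]
table -7.05760089593626e-05
```

View pics/crop1.png

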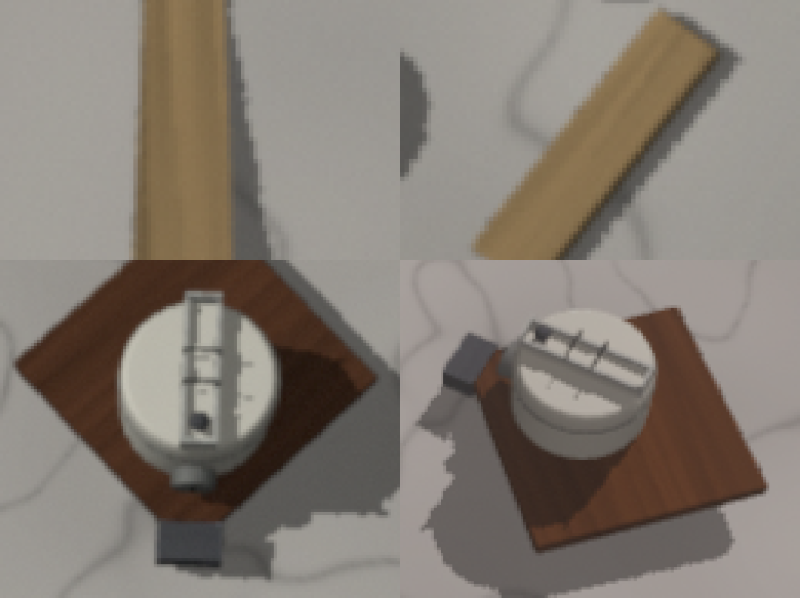

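The crops and depth settle it. The piece at top (461,293) slopes from about 5 to 35 mm, so it is the wedge, with its thin end away from the robot. The piece at (189,250) is flat at 12 mm, so it is the strip. The ball sits at the front end of the trough, about (345,187), with the hoops behind it. Next come the exact poses.

```bash
python3 - <<'E'
from h import *
W=np.load("W.npy");d=np.load("top0.npy");p=cv2.imread("pics/top0.png");hsv=cv2.cvtColor(p,cv2.COLOR_BGR2HSV)
v,u=np.mgrid[0:480,0:640]
m=(d>0.5)&(W[...,2]>0.003)&(W[...,2]<.04)&(hsv[...,1]>60)&(u>440)&(u<485)&(v>250)&(v<335)
Q=W[m]; r=cv2.minAreaRect(Q[:,:2].astype(np.float32)*1000); print("wedge",r,cv2.boxPoints(r).round(1))
A=np.c_[Q[:,:2],np.ones(len(Q))]; k=np.linalg.lstsq(A,Q[:,2],rcond=None)[0]; print("grad",k, "dir",np.degrees(np.arctan2(-k[1],-k[0])))
# board
m=(d>.5)&(hsv[...,1]>90)&(W[...,2]>.02)&(W[...,2]<.07)&(u>270)&(u<415)&(v>105)&(v<235)
Q=W[m];r=cv2.minAreaRect(Q[:,:2].astype(np.float32)*1000); print("board",r,cv2.boxPoints(r).round(1))
A=np.c_[Q[:,:2],np.ones(len(Q))]; k=np.linalg.lstsq(A,Q[:,2],rcond=None)[0]; print("grad",k)
# shoe
m=(d>.5)&(W[...,2]>.012)&(W[...,2]<.08)&(hsv[...,2]<110)&(hsv[...,1]<70)&(u>322)&(u<362)&(v>212)&(v<242)
Q=W[m];r=cv2.minAreaRect(Q[:,:2].astype(np.float32)*1000); print("shoe",m.sum(),r,cv2.boxPoints(r).round(1),Q[:,2].min(),Q[:,2].max())
for vv in range(214,242,2): print(vv,[(round(float(W[vv,uu,2]),3),round(float(W[vv,uu,0]),3)) for uu in(336,342,348)])
m=(d>.5)&(W[...,2]>.12); Q=W[m&(u>300)&(u<390)&(v>130)&(v<220)]; print("lid c",Q[:,:2].min(0),Q[:,:2].max(0))
# surrounding obstacle map: things >40mm high around
for nm in("bottle_a","jug","pacifier_box","saucer","spoon"):
    for r in spot_in(nm,"top")[:2]: print(nm,round(r["p"],2),c2w("top",r["centre"]).round(3))
E
```

```text
wedge ((523.01708984375, -324.38330078125), (159.40419006347656, 45.064212799072266), 3.4106364250183105) [[ 442.1 -306.6]
 [ 444.8 -351.6]
 [ 603.9 -342.1]
 [ 601.2 -297.1]]
grad [-0.17540111 -0.09030991  0.08195859] dir 27.242875795210075
board ((761.1829833984375, -13.588424682617188), (197.01412963867188, 198.8512420654297), 51.67150115966797) [[ 622.1  -29.2]
 [ 778.1 -152.5]
 [ 900.3    2. ]
 [ 744.3  125.3]]
grad [0.05440216 0.00671697 0.00638053]
shoe 305 ((630.1439208984375, -18.759204864501953), (73.06858825683594, 40.375064849853516), 79.69883728027344) [[603.7 -51.1]
 [643.5 -58.3]
 [656.5  13.6]
 [616.8  20.8]] 0.016069819926262843 0.05012196014422649
214 [(0.04, 0.655), (0.04, 0.658), (0.041, 0.66)]
216 [(0.042, 0.65), (0.04, 0.653), (0.044, 0.654)]
218 [(0.042, 0.646), (0.041, 0.648), (0.041, 0.65)]
220 [(0.045, 0.64), (0.046, 0.642), (0.044, 0.645)]
222 [(0.044, 0.636), (0.045, 0.637), (0.046, 0.639)]
224 [(0.043, 0.631), (0.044, 0.633), (0.047, 0.634)]
226 [(0.045, 0.626), (0.044, 0.628), (0.04, 0.631)]
228 [(0.045, 0.621), (0.046, 0.623), (0.042, 0.626)]
230 [(0.042, 0.617), (0.044, 0.619), (0.044, 0.621)]
232 [(0.04, 0.613), (0.042, 0.615), (0.039, 0.618)]
234 [(-0.001, 0.617), (-0.002, 0.62), (0.016, 0.618)]
236 [(0.004, 0.612), (0.004, 0.614), (-0.002, 0.617)]
238 [(-0.0, 0.608), (0.001, 0.609), (0.002, 0.612)]
240 [(0.0, 0.603), (-0.002, 0.605), (0.006, 0.606)]
lid c [ 0.67161103 -0.07292904] [0.78236026 0.0410543 ]
bottle_a 0.86 [0.64  0.439 0.111]
bottle_a 0.81 [ 0.647 -0.436  0.112]
jug 0.68 [ 0.659 -0.377  0.059]
pacifier_box 0.7 [0.636 0.365 0.051]
saucer 0.8 [0.524 0.481 0.013]
spoon 0.83 [ 0.544 -0.467  0.012]
```

```bash
python3 - <<'E'
from h import *
W=np.load("W.npy");d=np.load("top0.npy");p=cv2.imread("pics/top0.png");hsv=cv2.cvtColor(p,cv2.COLOR_BGR2HSV)
v,u=np.mgrid[0:480,0:640]
m=(d>.5)&(W[...,2]>.03)&(W[...,2]<.06)&(hsv[...,1]<70)&(u>322)&(u<362)&(v>216)&(v<242)
Q=W[m];r=cv2.minAreaRect(Q[:,:2].astype(np.float32)*1000); print("shoe top",m.sum(),r,cv2.boxPoints(r).round(1),np.median(Q[:,2]))
ds=np.load("scene0.npy");C,R,t=cam("scene");P=np.stack([(u-C["cx"])/C["fx"]*ds,(v-C["cy"])/C["fy"]*ds,ds],-1);S=(P-t)@R
q=cv2.imread("pics/scene0.png");hs=cv2.cvtColor(q,cv2.COLOR_BGR2HSV)
m=(ds>.5)&(S[...,2]>.03)&(S[...,2]<.06)&(hs[...,1]<90)&(hs[...,2]<120)&(u>318)&(u<346)&(v>262)&(v<292)
Q=S[m];r=cv2.minAreaRect(Q[:,:2].astype(np.float32)*1000); print("shoe scene",m.sum(),r,cv2.boxPoints(r).round(1),np.median(Q[:,2]))
m=(ds>.5)&(hs[...,1]>80)&(S[...,2]>.003)&(S[...,2]<.045)&(u>195)&(u<268)&(v>312)&(v<370)
Q=S[m];r=cv2.minAreaRect(Q[:,:2].astype(np.float32)*1000); print("wedge scene",m.sum(),r,cv2.boxPoints(r).round(1))
m=(ds>.5)&(hs[...,1]>90)&(S[...,2]>.03)&(S[...,2]<.07)&(u>325)&(u<435)&(v>250)&(v<345)
Q=S[m];r=cv2.minAreaRect(Q[:,:2].astype(np.float32)*1000); print("board scene",r,cv2.boxPoints(r).round(1))
# overlay predicted corners of wedge on top picture
th=np.radians(3.4);c=np.array([.523,-.3225]);ax=np.array([np.cos(th),np.sin(th)]);ay=np.array([-ax[1],ax[0]])
for n,im in(("top",p.copy()),("scene",q.copy())):
    for sx in(-80,80):
        h=.036 if sx<0 else .004
        for sy in(-21,21):
            for z in(0,h):
                a=c+ax*sx/1e3+ay*sy/1e3; x,y=w2px(n,[*a,z]); im[int(round(y)),int(round(x))]=(0,0,255) if z else (255,0,0)
    x0,y0=(425,245) if n=="top" else(190,300)
    cv2.imwrite(f"pics/ov_{n}.png",cv2.resize(im[y0:y0+90,x0:x0+90],(540,540),interpolation=0))
cv2.imwrite("pics/ov.png",cv2.resize(np.hstack([cv2.imread("pics/ov_top.png"),cv2.imread("pics/ov_scene.png")]),(800,400)))
E
```

```text
shoe top 294 ((631.4248657226562, -25.535268783569336), (37.14101791381836, 53.63678741455078), 4.8672661781311035) [[ 6.106e+02 -4.000e-01]
 [ 6.152e+02 -5.380e+01]
 [ 6.522e+02 -5.070e+01]
 [ 6.477e+02  2.800e+00]] 0.044102427789985216
shoe scene 245 ((648.4176025390625, -33.20291519165039), (65.33326721191406, 61.31660842895508), 7.056058883666992) [[612.2  -6.8]
 [619.8 -67.6]
 [684.6 -59.6]
 [677.1   1.2]] 0.043158765233399725
wedge scene 1101 ((523.7191162109375, -325.795654296875), (160.01388549804688, 42.218017578125), 3.1308326721191406) [[ 442.7 -309.1]
 [ 445.  -351.2]
 [ 604.8 -342.5]
 [ 602.5 -300.3]]
board scene ((763.22119140625, -15.212738037109375), (197.96426391601562, 201.3014678955078), 51.1838264465332) [[ 622.8  -29.2]
 [ 779.6 -155.4]
 [ 903.7   -1.2]
 [ 746.8  125. ]]
```

View pics/ov.png

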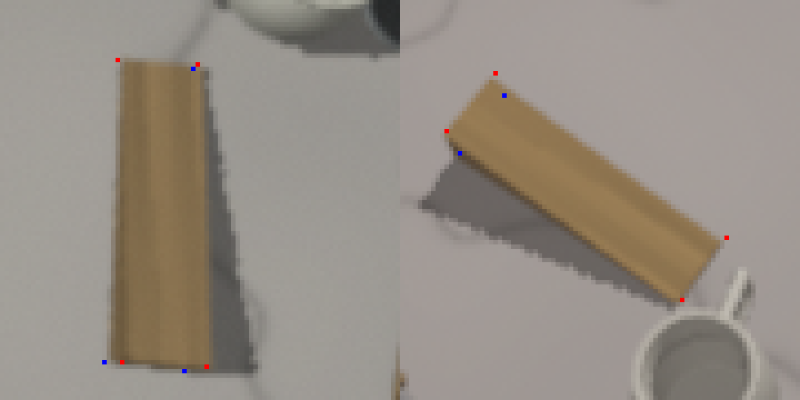

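```bash
cat > to.py <<'E'
import sys; from h import *
from scipy.spatial.transform import Rotation as Ro
# usage: x y z heading(deg of -toolx)
x,y,z,h=map(float,sys.argv[1:5]); s=read_state(); R=np.array(s["eef_rot"]);a=np.radians(h)
T=np.array([[-np.cos(a),-np.sin(a),0],[-np.sin(a),np.cos(a),0],[0,0,-1]])
print("t",s["time_s"],"pos",np.round(s["eef_pos"],4),"F",np.round(s["force"],1),"w",round(s["gripper_width"],4))
print("shift mm",(R.T@(np.array([x,y,z])-s["eef_pos"])*1e3).round(1),"rot",Ro.from_matrix(R.T@T).as_rotvec().round(4))
E
python3 to.py .46 .33 .239 3.2
```

```text
t 0.95 pos [0.2071 0.5897 0.2393] F [0.4 0.1 0.8] w 0.0854
shift mm [-3.247e+02 -1.612e+02  3.000e-01] rot [-0.      0.     -0.3936]
```

```bash
python3 -m creep '[[-36,-18,0,0,0,-0.05],[-72,-36,0,0,0,-0.1],[-108,-54,0,0,0,-0.15],[-144,-72,0,0,0,-0.2],[-180,-90,0,0,0,-0.25],[-216,-108,0,0,0,-0.3],[-252,-126,0,0,0,-0.35],[-288,-143,0,0,0,-0.394]]' 1; python3 to.py .53 0 .239 3.2
```

```text
time_s: 1.62
eef_pos: [0.4325, 0.3577, 0.2395]
eef_rot: [[-0.998, -0.059, 0.0], [-0.059, 0.998, 0.0], [-0.0, 0.0, -1.0]]
force: [0.4, -0.1, 1.1]
gripper_width: 0.0853
t 1.6167 pos [0.4325 0.3577 0.2395] F [ 0.4 -0.1  1.1] w 0.0853
shift mm [ -76.4 -362.8    0.5] rot [0.0001 0.0002 0.0027]
```

```bash
python3 -m creep '[[-10,-40,0,0,0,0],[-18,-80,0,0,0,0],[-26,-120,0,0,0,0],[-34,-160,0,0,0,0],[-42,-200,0,0,0,0],[-50,-240,0,0,0,0],[-56,-280,0,0,0,0],[-62,-320,0,0,0,0]]'; python3 to.py .4656 -.3277 .15 3.2
```

```text
time_s: 2.28
eef_pos: [0.5134, 0.0398, 0.2398]
eef_rot: [[-0.998, -0.058, 0.001], [-0.058, 0.998, 0.0], [-0.001, 0.0, -1.0]]
force: [0.5, 0.6, -0.4]
gripper_width: 0.0854
t 2.2833 pos [0.5134 0.0398 0.2398] F [ 0.5  0.6 -0.4] w 0.0854
shift mm [  69.3 -364.1   89.7] rot [0.0001 0.001  0.0026]
```

```bash
python3 -m creep '[[8,-40,8,0,0,0],[16,-80,17,0,0,0],[24,-120,26,0,0,0],[32,-160,35,0,0,0],[40,-200,44,0,0,0],[48,-240,53,0,0,0],[56,-280,62,0,0,0],[64,-318,71,0,0,0]]'; python3 to.py .4656 -.3277 .06 3.2
```

```text
time_s: 2.95
eef_pos: [0.4679, -0.283, 0.1687]
eef_rot: [[-0.998, -0.058, 0.002], [-0.058, 0.998, -0.0], [-0.002, -0.0, -1.0]]
force: [1.5, 0.4, 1.0]
gripper_width: 0.0855
t 2.95 pos [ 0.4679 -0.283   0.1687] F [1.5 0.4 1. ] w 0.0855
shift mm [  5.1 -44.5 108.7] rot [-0.0005  0.0017  0.0023]
```

```bash
python3 -m creep '[[2,-22,20,0,0,0],[5,-44,40,0,0,0],[5,-44,70,0,0,0],[5,-44,100,0,0,0],[5,-44,108,0,0.002,0.002],[5,-44,108,0,0.002,0.002]]'; python3 to.py .4656 -.3277 .012 3.2
python3 - <<'E'
from h import *
for n in("top","scene"):
    p,_=grab_frame(n); cv2.imwrite(f"pics/{n}1.png",p[:,:,::-1])
a=cv2.imread("pics/top1.png")[230:380,380:530];b=cv2.imread("pics/scene1.png")[260:410,150:300]
cv2.imwrite("pics/pre.png",cv2.resize(np.hstack([a,b]),(800,400),interpolation=3))
E
```

```text
time_s: 3.45
eef_pos: [0.4643, -0.326, 0.0584]
eef_rot: [[-0.998, -0.056, -0.004], [-0.056, 0.998, 0.004], [0.004, 0.004, -1.0]]
force: [-1.0, 0.1, -0.1]
gripper_width: 0.0857
t 3.45 pos [ 0.4643 -0.326   0.0584] F [-1.   0.1 -0.1] w 0.0857
shift mm [-1.4 -2.  46.4] rot [ 0.0039 -0.0041 -0.0001]
```

View pics/pre.png

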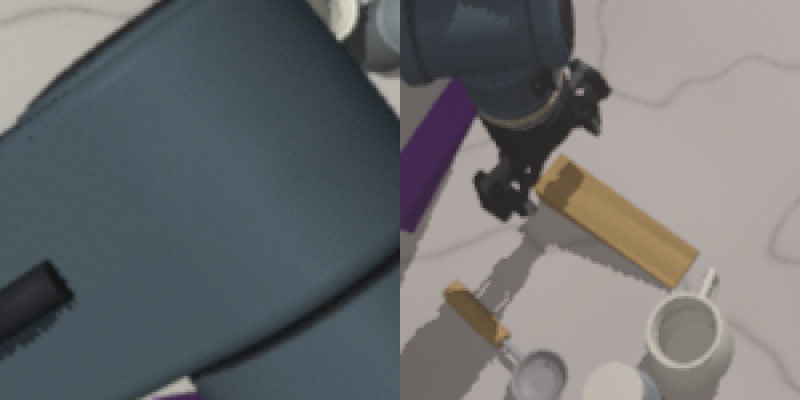

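The scene view shows the open jaws straddling the wedge's thick end, around crop (540,150), clear of the purple wedge. I'll descend.

```bash
python3 -m creep '[[-1,-2,15,0.004,-0.004,0],[-1,-2,30,0.004,-0.004,0],[-1,-2,40,0.004,-0.004,0],[-1,-2,46,0.004,-0.004,0],[-1,-2,46,0.004,-0.004,0]]'; python3 to.py .4656 -.3277 .012 3.2; python3 -m creep '[[0,0,0,0,0,0],[0,0,0,0,0,0],[0,0,0,0,0,0],[0,0,0,0,0,0],[0,0,0,0,0,0],[0,0,0,0,0,0],[0,0,0,0,0,0],[0,0,0,0,0,0]]' -1 40;  python3 to.py .4656 -.3277 .04 3.2
```

```text
time_s: 3.97
eef_pos: [0.4674, -0.3291, 0.0154]
eef_rot: [[-0.998, -0.057, 0.004], [-0.057, 0.998, -0.005], [-0.004, -0.005, -1.0]]
force: [0.3, 0.2, -0.7]
gripper_width: 0.0853
t 3.9667 pos [ 0.4674 -0.3291  0.0154] F [ 0.3  0.2 -0.7] w 0.0853
shift mm [1.8 1.5 3.4] rot [-0.0049  0.0041  0.0014]
time_s: 4.63
eef_pos: [0.4678, -0.3294, 0.0162]
eef_rot: [[-0.998, -0.057, 0.005], [-0.057, 0.998, -0.006], [-0.005, -0.006, -1.0]]
force: [-0.3, 0.0, 5.8]
gripper_width: 0.0416
t 4.6333 pos [ 0.4678 -0.3294  0.0162] F [-0.3  0.   5.8] w 0.0416
shift mm [  2.    1.7 -23.8] rot [-0.0059  0.005   0.0013]
```

```bash
python3 -m creep '[[0,0,-8,0,0,0],[0,0,-20,-0.005,0.005,0],[0,0,-28,-0.005,0.005,0],[2,20,-28,-0.005,0.005,0],[4,45,-28,-0.005,0.005,-0.01],[6,80,-28,-0.005,0.005,-0.02],[8,115,-28,-0.005,0.005,-0.03],[8,145,-28,-0.005,0.005,-0.04]]';  python3 to.py .459 -.0453 .045 6
```

```text
time_s: 5.3
eef_pos: [0.4501, -0.183, 0.0436]
eef_rot: [[-0.995, -0.097, -0.001], [-0.097, 0.995, 0.0], [0.001, 0.0, -1.0]]
force: [0.6, 0.7, -0.1]
gripper_width: 0.0413
t 5.3 pos [ 0.4501 -0.183   0.0436] F [ 0.6  0.7 -0.1] w 0.0413
shift mm [-22.2 136.2  -1.4] rot [ 0.0002 -0.0013 -0.0077]
```

```bash
python3 -m creep '[[-2,25,-1,0,0,0],[-7,60,-1,0,0,-0.008],[-12,95,-1,0,0,-0.008],[-18,122,-1,0,0,-0.008],[-22,136,-1,0,0,-0.008],[-22,136,-1,0,0,-0.008],[-22,136,-1,0,0,-0.008]]';  python3 to.py .459 -.0453 .0162 6
python3 - <<'E'
from h import *
for n in("top","scene"):
    p,d=grab_frame(n); cv2.imwrite(f"pics/{n}2.png",p[:,:,::-1]); np.save(f"{n}2.npy",d)
a=cv2.imread("pics/top2.png")[130:330,240:440];b=cv2.imread("pics/scene2.png")[200:350,230:380]
cv2.imwrite("pics/pre2.png",np.hstack([cv2.resize(a,(400,400),interpolation=3),cv2.resize(b,(400,400),interpolation=3)]))
E
```

```text
time_s: 5.88
eef_pos: [0.4592, -0.0449, 0.0449]
eef_rot: [[-0.994, -0.107, -0.0], [-0.107, 0.994, -0.0], [0.001, -0.0, -1.0]]
force: [0.4, -1.6, -1.2]
gripper_width: 0.0413
t 5.8833 pos [ 0.4592 -0.0449  0.0449] F [ 0.4 -1.6 -1.2] w 0.0413
shift mm [ 0.2 -0.4 28.7] rot [-0.0004 -0.0005  0.0027]
```

View pics/pre2.png

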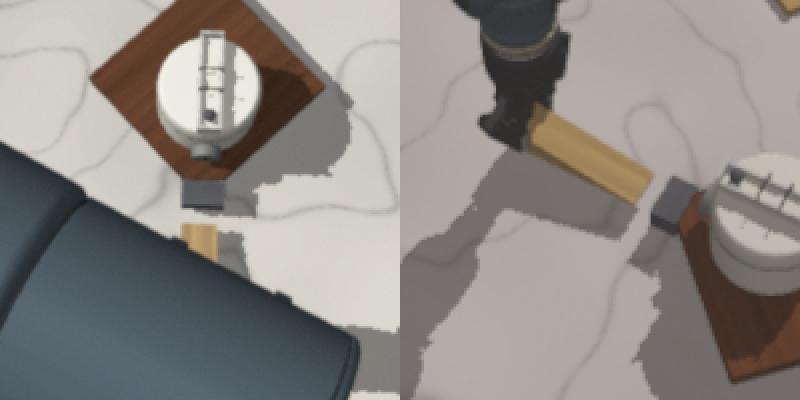

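```bash
python3 - <<'E'
from h import *
v,u=np.mgrid[0:480,0:640]
def wmap(n,d):
    C,R,t=cam(n);P=np.stack([(u-C["cx"])/C["fx"]*d,(v-C["cy"])/C["fy"]*d,d],-1);return (P-t)@R
for n,box in(("top",(322,238,362,275)),("scene",(275,238,330,280))):
    p=cv2.imread(f"pics/{n}2.png");hsv=cv2.cvtColor(p,cv2.COLOR_BGR2HSV);d=np.load(f"{n}2.npy");W=wmap(n,d)
    x0,y0,x1,y1=box; m=(d>.5)&(u>x0)&(u<x1)&(v>y0)&(v<y1)&(hsv[...,1]>70)&(W[...,2]>.015)&(W[...,2]<.07)
    Q=W[m]; print(n,m.sum(),"max x",Q[:,0].max())
    for a in np.arange(.53,.605,.01):
        k=(Q[:,0]>a)&(Q[:,0]<a+.01)
        if k.sum()>3: print(round(a,2),(Q[k,1].min()*1e3).round(1),(Q[k,1].max()*1e3).round(1),Q[k,2].mean().round(4))
    # shoe top y range at rows
    m=(d>.5)&(W[...,2]>.033)&(W[...,2]<.06)&(hsv[...,1]<80)&(hsv[...,2]<130)&(W[...,0]>.605)&(W[...,0]<.66)&(abs(W[...,1]+.03)<.05)
    Q=W[m]
    for a in np.arange(.6,.66,.005):
        k=(Q[:,0]>a)&(Q[:,0]<a+.005)
        if k.sum()>3: print(" shoe",round(a,3),(Q[k,1].min()*1e3).round(1),(Q[k,1].max()*1e3).round(1),Q[k,2].mean().round(4))
E
```

```text
top 231 max x 0.5933441617300413
0.55 -53.3 -31.1 0.0397
0.56 -51.9 -18.1 0.0384
0.57 -50.6 -12.2 0.0357
0.58 -49.5 -10.8 0.0339
0.59 -47.8 -17.7 0.0324
 shoe 0.61 -39.2 -6.7 0.0421
 shoe 0.615 -53.0 -6.0 0.0439
 shoe 0.62 -52.2 -5.2 0.0442
 shoe 0.625 -51.5 -4.5 0.0445
 shoe 0.63 -50.9 -3.8 0.0447
 shoe 0.635 -50.2 -3.1 0.0451
 shoe 0.64 -49.6 -2.7 0.0445
 shoe 0.645 -48.9 2.7 0.0397
scene 768 max x 0.5954040717887655
0.53 -59.8 -16.3 0.0429
0.54 -60.2 -16.2 0.041
0.55 -57.8 -15.6 0.0389
0.56 -55.3 -13.6 0.0375
0.57 -56.4 -13.8 0.0354
0.58 -52.8 -12.1 0.0335
0.59 -51.5 -20.2 0.0321
 shoe 0.61 -29.4 -8.0 0.0423
 shoe 0.615 -54.6 -7.7 0.0428
 shoe 0.62 -55.6 -5.6 0.0424
 shoe 0.625 -56.0 -5.7 0.0428
 shoe 0.63 -54.1 -5.6 0.0435
 shoe 0.635 -54.5 -3.8 0.0439
 shoe 0.64 -54.6 -7.3 0.0435
 shoe 0.645 -52.3 -48.1 0.0448
```

```bash
python3 -m creep '[[0,-1,14,0,0,0.003],[0,-1,24,0,0,0.003],[0,-1,28,0,0,0.003],[0,-1,28,0,0,0.003],[0,-1,28,0,0,0.003]]';  python3 to.py .5188 -.039 .0162 6
```

```text
time_s: 6.4
eef_pos: [0.4593, -0.048, 0.0165]
eef_rot: [[-0.995, -0.1, -0.001], [-0.1, 0.995, -0.0], [0.001, -0.0, -1.0]]
force: [0.2, 0.1, -0.8]
gripper_width: 0.0414
t 6.4 pos [ 0.4593 -0.048   0.0165] F [ 0.2  0.1 -0.8] w 0.0414
shift mm [-60.1   3.    0.2] rot [-0.0003 -0.0009 -0.0046]
```

```bash
python3 -m creep '[[-8,2,0,0,0,-0.004],[-16,2,0,0,0,-0.004],[-24,2,0,0,0,-0.004],[-32,2,0,0,0,-0.004],[-39,2,0,0,0,-0.004],[-45,2,0,0,0,-0.004],[-50,2,0,0,0,-0.004],[-54,2,0,0,0,-0.004]]';  python3 to.py .5387 -.037 .0162 6
```

```text
time_s: 7.07
eef_pos: [0.5135, -0.0405, 0.0164]
eef_rot: [[-0.995, -0.104, -0.001], [-0.104, 0.995, -0.0], [0.001, -0.0, -1.0]]
force: [-0.4, -0.9, -1.2]
gripper_width: 0.0414
t 7.0667 pos [ 0.5135 -0.0405  0.0164] F [-0.4 -0.9 -1.2] w 0.0414
shift mm [-25.4   0.8   0.2] rot [-0.0004 -0.0006 -0.0002]
```

```bash
python3 -m creep '[[-3,0,0,0,0,0],[-6,0,0,0,0,0],[-9,0,0,0,0,0],[-12,0,0,0,0,0],[-15,0,0,0,0,0],[-18,0,0,0,0,0],[-21,0,0,0,0,0],[-24,0,0,0,0,0]]';  python3 to.py .5387 -.037 .0162 6
```

```text
time_s: 7.73
eef_pos: [0.5376, -0.0379, 0.0164]
eef_rot: [[-0.995, -0.104, -0.001], [-0.104, 0.995, -0.0], [0.001, -0.0, -1.0]]
force: [-0.6, 0.4, -1.5]
gripper_width: 0.0409
t 7.7333 pos [ 0.5376 -0.0379  0.0164] F [-0.6  0.4 -1.5] w 0.0409
shift mm [-1.2  0.8  0.2] rot [-0.0003 -0.0007 -0.0003]
```

```bash
python3 -m creep '[[-2,0.4,0.3,0,0,0],[-4,0.8,0.6,0,0,0],[-6,0.8,0.8,0,0,0],[-8,0.8,0.8,0,0,0],[-10,0.8,0.8,0,0,0]]';  python3 to.py .5587 -.035 .0162 6
python3 - <<'E'
from h import *
for n in("top","scene"):
    p,d=grab_frame(n); cv2.imwrite(f"pics/{n}3.png",p[:,:,::-1]); np.save(f"{n}3.npy",d)
a=cv2.imread("pics/top3.png")[130:250,280:400];b=cv2.imread("pics/scene3.png")[230:330,300:400]
cv2.imwrite("pics/p3.png",np.hstack([cv2.resize(a,(400,400),interpolation=3),cv2.resize(b,(400,400),interpolation=3)]))
E
```

```text
time_s: 8.15
eef_pos: [0.543, -0.0356, 0.0159]
eef_rot: [[-0.994, -0.105, -0.01], [-0.105, 0.994, 0.001], [0.01, 0.002, -1.0]]
force: [-10.8, -2.2, 8.9]
gripper_width: 0.0412
t 8.15 pos [ 0.543  -0.0356  0.0159] F [-10.8  -2.2   8.9] w 0.0412
shift mm [-15.7  -1.1  -0.4] rot [ 0.0021 -0.01    0.0003]
```

View pics/p3.png

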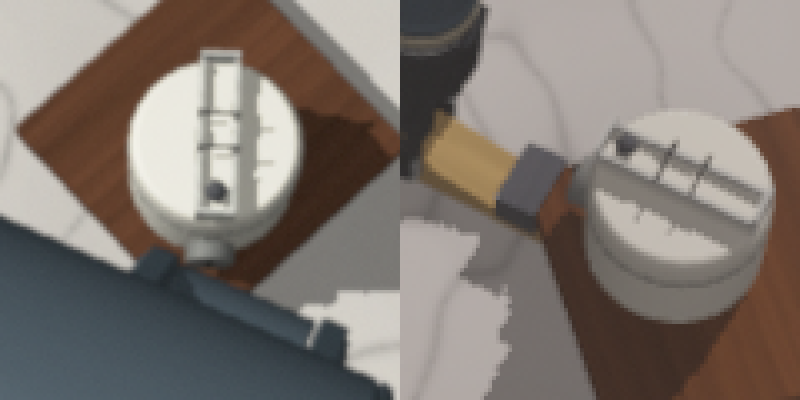

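The wedge has met the shoe at about 65 mm in, with 11 N along the push. The ball is still at the front end. I'll continue slowly and ease the downward press.

```bash
python3 -m creep '[[-2,0,-0.3,0,-0.004,0],[-4,0,-0.3,0,-0.008,0],[-6,0,-0.3,0,-0.008,0],[-8,0,-0.3,0,-0.008,0],[-10,0,-0.3,0,-0.008,0]]';  python3 to.py .5587 -.035 .0162 6
```

```text
time_s: 8.67
eef_pos: [0.5508, -0.0338, 0.016]
eef_rot: [[-0.994, -0.106, -0.007], [-0.106, 0.994, 0.003], [0.007, 0.004, -1.0]]
force: [-6.9, -1.4, 5.4]
gripper_width: 0.0411
t 8.6667 pos [ 0.5508 -0.0338  0.016 ] F [-6.9 -1.4  5.4] w 0.0411
shift mm [-7.7 -2.  -0.3] rot [ 0.0037 -0.0067  0.001 ]
```

```bash
python3 -m creep '[[-2,-0.3,-0.2,0.003,-0.006,0],[-4,-0.6,-0.2,0.003,-0.006,0],[-6,-1,-0.2,0.003,-0.006,0],[-8,-1,-0.2,0.003,-0.006,0],[-10,-1,-0.2,0.003,-0.006,0],[-12,-1,-0.2,0.003,-0.006,0],[-14,-1,-0.2,0.003,-0.006,0]]';  python3 to.py .5587 -.035 .0162 6
python3 - <<'E'
from h import *
for n in("top","scene"):
    p,d=grab_frame(n); cv2.imwrite(f"pics/{n}4.png",p[:,:,::-1]); np.save(f"{n}4.npy",d)
a=cv2.imread("pics/top4.png")[130:230,295:395];b=cv2.imread("pics/scene4.png")[245:325,330:410]
cv2.imwrite("pics/p4.png",np.hstack([cv2.resize(a,(400,400),interpolation=3),cv2.resize(b,(400,400),interpolation=3)]))
E
```

```text
time_s: 9.25
eef_pos: [0.5623, -0.0327, 0.016]
eef_rot: [[-0.994, -0.106, -0.007], [-0.106, 0.994, 0.002], [0.006, 0.002, -1.0]]
force: [-7.6, -0.9, 5.7]
gripper_width: 0.0411
t 9.25 pos [ 0.5623 -0.0327  0.016 ] F [-7.6 -0.9  5.7] w 0.0411
shift mm [ 3.8 -1.9 -0.2] rot [ 0.0024 -0.0064  0.0017]
```

View pics/p4.png

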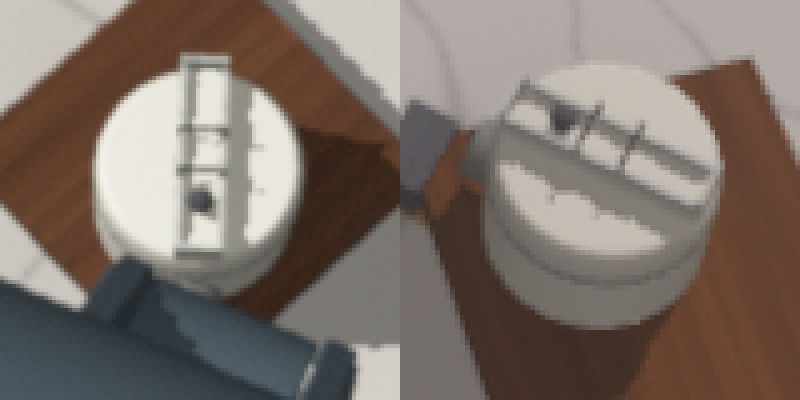

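```bash
python3 -m creep '[[-2,-0.5,-0.2,0.002,-0.006,0],[-4,-1,-0.2,0.002,-0.006,0],[-6,-1.5,-0.2,0.002,-0.006,0],[-8,-1.5,-0.2,0.002,-0.006,0],[-10,-1.5,-0.2,0.002,-0.006,0],[-12,-1.5,-0.2,0.002,-0.006,0],[-14,-1.5,-0.2,0.002,-0.006,0],[-16,-1.5,-0.2,0.002,-0.006,0]]';  python3 to.py .5787 -.032 .0162 6
python3 -m creep '[[0,0,0,0,0,0],[0,0,0,0,0,0],[0,0,0,0,0,0],[0,0,0,0,0,0],[0,0,0,0,0,0],[0,0,0,0,0,0],[0,0,0,0,0,0],[0,0,0,0,0,0]]'
python3 - <<'E'
from h import *
for n in("top","scene"):
    p,d=grab_frame(n); cv2.imwrite(f"pics/{n}5.png",p[:,:,::-1]); np.save(f"{n}5.npy",d)
a=cv2.imread("pics/top5.png")[130:230,295:395];b=cv2.imread("pics/scene5.png")[245:325,330:410]
cv2.imwrite("pics/p5.png",np.hstack([cv2.resize(a,(400,400),interpolation=3),cv2.resize(b,(400,400),interpolation=3)]))
E
```

```text
time_s: 10.02
eef_pos: [0.5766, -0.0319, 0.016]
eef_rot: [[-0.994, -0.107, -0.005], [-0.107, 0.994, 0.001], [0.005, 0.002, -1.0]]
force: [-6.7, -0.5, 5.4]
gripper_width: 0.0413
t 10.0167 pos [ 0.5766 -0.0319  0.016 ] F [-6.7 -0.5  5.4] w 0.0413
shift mm [-2.1 -0.4 -0.2] rot [ 0.0018 -0.0046  0.0025]
time_s: 10.68
eef_pos: [0.5769, -0.0319, 0.016]
eef_rot: [[-0.994, -0.107, -0.004], [-0.107, 0.994, 0.001], [0.004, 0.002, -1.0]]
force: [-1.9, -0.2, -0.1]
gripper_width: 0.0412
```

View pics/p5.png

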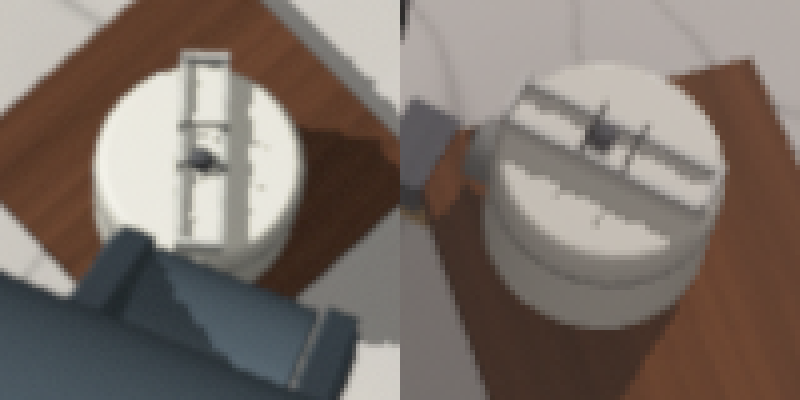

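```bash
python3 -m creep '[[-1.5,0,-0.1,0.002,-0.004,0],[-3,0,-0.1,0.002,-0.004,0],[-4.5,0,-0.1,0.002,-0.004,0],[-6,0,-0.1,0.002,-0.004,0],[-6,0,-0.1,0.002,-0.004,0]]'
python3 -m creep '[[0,0,0,0,0,0],[0,0,0,0,0,0],[0,0,0,0,0,0],[0,0,0,0,0,0],[0,0,0,0,0,0],[0,0,0,0,0,0],[0,0,0,0,0,0],[0,0,0,0,0,0]]'
python3 - <<'E'
from h import *
for n in("top","scene"):
    p,d=grab_frame(n); cv2.imwrite(f"pics/{n}6.png",p[:,:,::-1]); np.save(f"{n}6.npy",d)
a=cv2.imread("pics/top6.png")[140:200,315:375];b=cv2.imread("pics/scene6.png")[250:300,345:395]
print(w2px("top",[.725,-.015,.148]),w2px("scene",[.725,-.015,.148]))
cv2.imwrite("pics/p6.png",np.hstack([cv2.resize(a,(400,400),interpolation=cv2.INTER_CUBIC),cv2.resize(b,(400,400),interpolation=cv2.INTER_CUBIC)]))
E
```

```text
time_s: 11.2
eef_pos: [0.5805, -0.0309, 0.016]
eef_rot: [[-0.994, -0.107, -0.005], [-0.107, 0.994, 0.0], [0.005, 0.001, -1.0]]
force: [-5.5, -0.8, 4.2]
gripper_width: 0.0413
time_s: 11.87
eef_pos: [0.5805, -0.0309, 0.016]
eef_rot: [[-0.994, -0.107, -0.005], [-0.107, 0.994, 0.0], [0.005, 0.001, -1.0]]
force: [-2.7, -0.4, 3.0]
gripper_width: 0.0408
(np.float64(343.72711632468116), np.float64(170.15702503457013)) (np.float64(369.998120653328), np.float64(270.5489069309714))
```

View pics/p6.png

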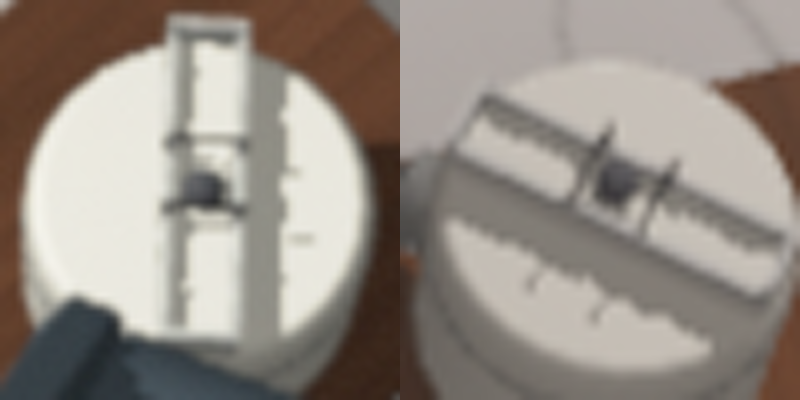

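```bash
cat > tri.py <<'E'
from h import *
def tri(pt,ps):
    P=[];x=[]
    for n,q in(("top",pt),("scene",ps)):
        c,R,t=cam(n);K=np.array([[c["fx"],0,c["cx"]],[0,c["fy"],c["cy"]],[0,0,1]]);P.append(K@np.c_[R,t]);x.append(np.array(q,float).reshape(2,1))
    X=cv2.triangulatePoints(P[0],P[1],x[0],x[1]).ravel();return X[:3]/X[3]
T=lambda c:(315+(c[0]+.5)/6.667-.5,140+(c[1]+.5)/6.667-.5)
S=lambda c:(345+(c[0]-400+.5)/8-.5,250+(c[1]+.5)/8-.5)
E
python3 - <<'E'
from tri import *
ax=np.array([np.cos(np.radians(6.4)),np.sin(np.radians(6.4)),0])
b=tri(T((204,189)),S((616,184)))
h1=tri(T((205,209)),S((595,168)));h2=tri(T((207,142)),S((657,201)))
e1=tri(T((207,20)),S((775,265)));e0=tri(T((200,338)),S((470,125)))
for n,x in zip("b h1 h2 e1 e0".split(),(b,h1,h2,e1,e0)): print(n,x.round(4),"s",((x@ax)*1e3).round(1))
# appearance of stand points at various s offset and height
for s in(0,5):
  for z in(.148,.158): p=b+ax*s/1e3; p=[p[0],p[1],z]; print(s,z,np.round(w2px("top",p),2),np.round(w2px("scene",p),2))
# board tilt from depth (scene and top)
v,u=np.mgrid[0:480,0:640]
for k in(0,6):
  for n,box in(("scene",(325,250,435,345)),("top",(280,110,410,215))):
    d=np.load(f"{n}{k}.npy");C,R,t=cam(n);W=(np.stack([(u-C["cx"])/C["fx"]*d,(v-C["cy"])/C["fy"]*d,d],-1)-t)@R
    hs=cv2.cvtColor(cv2.imread(f"pics/{n}{k}.png"),cv2.COLOR_BGR2HSV);x0,y0,x1,y1=box
    m=(d>.5)&(hs[...,1]>90)&(W[...,2]>.03)&(W[...,2]<.065)&(u>x0)&(u<x1)&(v>y0)&(v<y1)&(W[...,0]>.63)
    m=cv2.erode(m.astype(np.uint8),np.ones((5,5)))>0;Q=W[m]
    g=np.linalg.lstsq(np.c_[Q[:,:2],np.ones(len(Q))],Q[:,2],rcond=None)[0];print(k,n,m.sum(),"tilt mrad",(g[:2]@ax[:2]*1e3).round(1))
    if 1:
      r=Q[:,2]-np.c_[Q[:,:2],np.ones(len(Q))]@g; print("  rms",r.std().round(5))
E
```

```text
b [ 0.7308 -0.0173  0.1473] s 724.3
h1 [ 0.7232 -0.0183  0.1506] s 716.6
h2 [ 0.745  -0.0163  0.151 ] s 738.5
e1 [ 0.7858 -0.0116  0.1494] s 779.7
e0 [ 0.6825 -0.0233  0.1423] s 675.7
0 0.148 [345.16 167.77] [371.54 272.45]
0 0.158 [345.41 166.11] [372.02 270.47]
5 0.148 [345.23 165.57] [373.41 273.34]
5 0.158 [345.49 163.89] [373.9  271.37]
0 scene 2143 tilt mrad 55.2
  rms 0.00199
0 top 2254 tilt mrad 53.1
  rms 0.00206
6 scene 2228 tilt mrad 3.5
  rms 0.00198
6 top 1864 tilt mrad 2.2
  rms 0.00208
```

Triangulating both views puts the ball at s=724.3 mm against a hoop middle of 727.6. Board tilt from depth is about 3 mrad. Both say about 3.5 mm more of wedge.

```bash
python3 -m creep '[[-1.5,0,-0.1,0.001,-0.004,0],[-3,0,-0.1,0.001,-0.004,0],[-4.5,0,-0.1,0.001,-0.004,0],[-5.5,0,-0.1,0.001,-0.004,0],[-5.5,0,-0.1,0.001,-0.004,0]]'
python3 -m creep '[[0,0,0,0,0,0],[0,0,0,0,0,0],[0,0,0,0,0,0],[0,0,0,0,0,0],[0,0,0,0,0,0],[0,0,0,0,0,0],[0,0,0,0,0,0],[0,0,0,0,0,0]]'
python3 - <<'E'
from h import *
for n in("top","scene"):
    p,d=grab_frame(n); cv2.imwrite(f"pics/{n}7.png",p[:,:,::-1]); np.save(f"{n}7.npy",d)
a=cv2.imread("pics/top7.png")[140:200,315:375];b=cv2.imread("pics/scene7.png")[250:300,345:395]
cv2.imwrite("pics/p7.png",np.hstack([cv2.resize(a,(400,400),interpolation=cv2.INTER_CUBIC),cv2.resize(b,(400,400),interpolation=cv2.INTER_CUBIC)]))
E
```

```text
time_s: 12.38
eef_pos: [0.5839, -0.0301, 0.0159]
eef_rot: [[-0.994, -0.108, -0.006], [-0.108, 0.994, 0.0], [0.006, 0.001, -1.0]]
force: [-7.4, -1.3, 4.1]
gripper_width: 0.0413
time_s: 13.05
eef_pos: [0.5839, -0.0301, 0.016]
eef_rot: [[-0.994, -0.108, -0.006], [-0.108, 0.994, 0.0], [0.006, 0.001, -1.0]]
force: [-2.9, -0.9, 2.5]
gripper_width: 0.0416
```

View pics/p7.png

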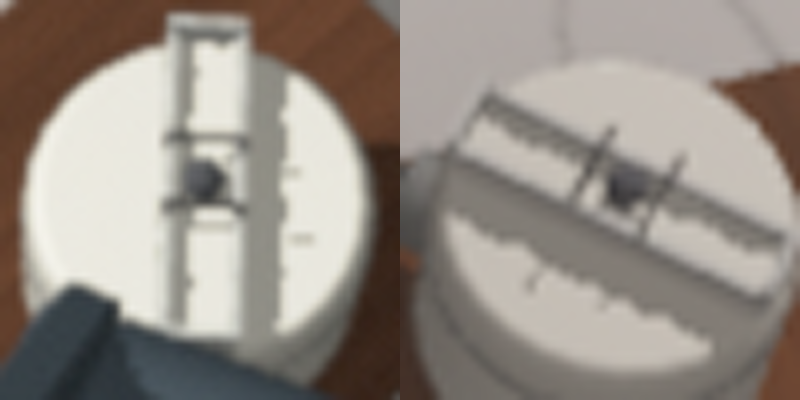

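```bash
python3 - <<'E'
from tri import *
ax=np.array([np.cos(np.radians(6.4)),np.sin(np.radians(6.4)),0])
b=tri(T((204,180)),S((626,184)))
h1=tri(T((205,206)),S((595,167)));h2=tri(T((207,139)),S((660,199)))
print(b,h1,h2,(b@ax-(h1+h2)@ax/2)*1e3)
v,u=np.mgrid[0:480,0:640]
for k in(5,6,7):
  for n,box in(("scene",(325,250,435,345)),("top",(280,110,410,215))):
    d=np.load(f"{n}{k}.npy");C,R,t=cam(n);W=(np.stack([(u-C["cx"])/C["fx"]*d,(v-C["cy"])/C["fy"]*d,d],-1)-t)@R
    hs=cv2.cvtColor(cv2.imread(f"pics/{n}{k}.png"),cv2.COLOR_BGR2HSV);x0,y0,x1,y1=box
    m=(d>.5)&(hs[...,1]>90)&(W[...,2]>.03)&(W[...,2]<.065)&(u>x0)&(u<x1)&(v>y0)&(v<y1)&(W[...,0]>.63)
    m=cv2.erode(m.astype(np.uint8),np.ones((5,5)))>0;Q=W[m]
    g=np.linalg.lstsq(np.c_[Q[:,:2],np.ones(len(Q))],Q[:,2],rcond=None)[0];print(k,n,"tilt mrad",(g[:2]@ax[:2]*1e3).round(1))
    # dark ball centroid
    if n=="top": g=cv2.imread(f"pics/top{k}.png",0).astype(float)
E
```

```text
[ 0.73340446 -0.01663476  0.14901001] [ 0.72344793 -0.01840506  0.15190113] [ 0.74553278 -0.01609896  0.15238149] -1.0103218582027118
5 scene tilt mrad 5.2
5 top tilt mrad 6.5
6 scene tilt mrad 3.5
6 top tilt mrad 2.2
7 scene tilt mrad -1.5
7 top tilt mrad -1.9
```

The ball is now −1.0 mm from the hoop middle by triangulation. Depth tilt is about −1 to −2 mrad, the opposite sign, so both agree on near level. I'll release, lift clear and recheck.

```bash
python3 -m creep '[[0,0,0,0,0,0],[0,0,0,0,0,0],[0,0,0,0,0,0],[0,0,0,0,0,0],[0,0,0,0,0,0],[0,0,0,0,0,0]]' 0.5
python3 -m creep '[[0,0,-4,0,0,0],[0,0,-12,0,0,0],[2,0,-25,0,0,0],[8,0,-45,0,0,0],[15,0,-70,0,0,0],[25,0,-100,0,0,0],[45,0,-130,0,0,0],[65,0,-160,0,0,0]]'
python3 to.py .45 -.25 .2 6
```

```text
time_s: 13.65
eef_pos: [0.5841, -0.0301, 0.0159]
eef_rot: [[-0.994, -0.108, -0.005], [-0.108, 0.994, 0.0], [0.005, 0.001, -1.0]]
force: [-0.2, -0.3, 0.8]
gripper_width: 0.064
time_s: 14.32
eef_pos: [0.5199, -0.0372, 0.1787]
eef_rot: [[-0.994, -0.108, -0.004], [-0.108, 0.994, -0.0], [0.004, 0.0, -1.0]]
force: [-0.1, -0.8, -0.3]
gripper_width: 0.0643
t 14.3167 pos [ 0.5199 -0.0372  0.1787] F [-0.1 -0.8 -0.3] w 0.0643
shift mm [  92.6 -204.   -21. ] rot [ 0.0003 -0.0035  0.0036]
```

```bash
python3 -m creep '[[10,-25,-3,0,0,0],[20,-55,-6,0,0,0],[32,-85,-9,0,0,0],[45,-115,-12,0,0,0],[58,-145,-15,0,0,0],[70,-170,-18,0,0,0],[80,-190,-21,0,0,0],[80,-190,-21,0,0,0]]'
python3 - <<'E'
from h import *
for n in("top","scene"):
    p,d=grab_frame(n); cv2.imwrite(f"pics/{n}8.png",p[:,:,::-1]); np.save(f"{n}8.npy",d)
a=cv2.imread("pics/top8.png")[140:200,315:375];b=cv2.imread("pics/scene8.png")[250:300,345:395]
cv2.imwrite("pics/p8.png",np.hstack([cv2.resize(a,(400,400),interpolation=cv2.INTER_CUBIC),cv2.resize(b,(400,400),interpolation=cv2.INTER_CUBIC)]))
E
```

```text
time_s: 14.98
eef_pos: [0.4606, -0.2391, 0.202]
eef_rot: [[-0.995, -0.104, -0.001], [-0.104, 0.995, -0.004], [0.001, -0.004, -1.0]]
force: [-0.2, -0.1, 0.4]
gripper_width: 0.0642
```

View pics/p8.png

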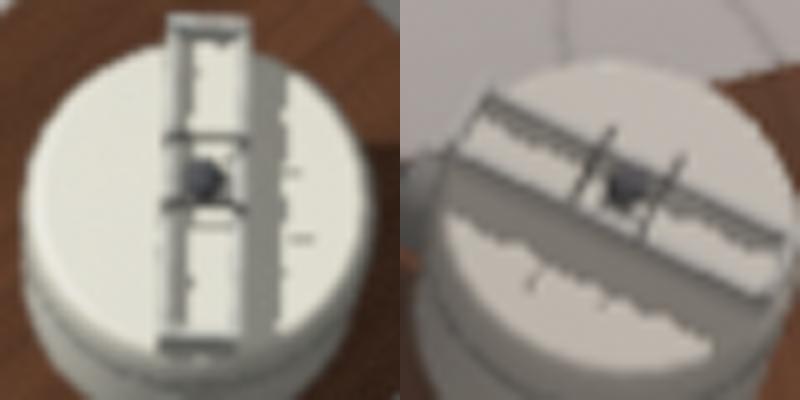

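View pics/top8.png

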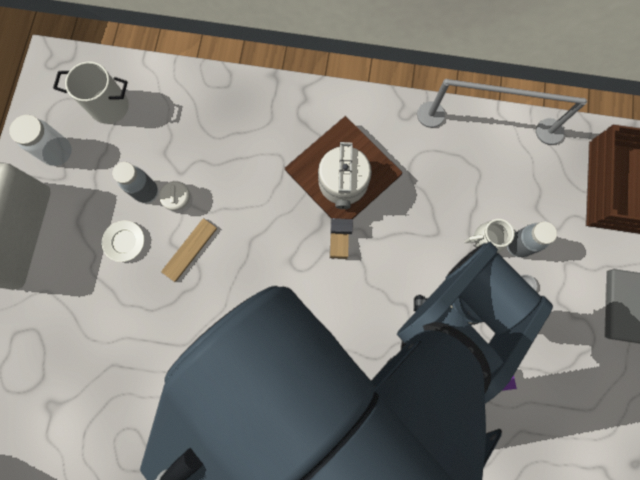

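```bash
python3 - <<'E'
from tri import *
ax=np.array([np.cos(np.radians(6.4)),np.sin(np.radians(6.4)),0])
for z in(.146,.150,.154):
    f=lambda c:px2w("top",*T(c),z)@ax*1e3
    print(z,"ends mid",(f((207,18))+f((198,346)))/2,"inner",(f((207,36))+f((198,334)))/2)
print("ball",[px2w("top",*T((204,180)),z)@ax*1e3 for z in(.146,.148,.15)])
v,u=np.mgrid[0:480,0:640]
for n,box in(("scene",(325,250,435,345)),("top",(280,110,410,215))):
    d=np.load(f"{n}8.npy");C,R,t=cam(n);W=(np.stack([(u-C["cx"])/C["fx"]*d,(v-C["cy"])/C["fy"]*d,d],-1)-t)@R
    hs=cv2.cvtColor(cv2.imread(f"pics/{n}8.png"),cv2.COLOR_BGR2HSV);x0,y0,x1,y1=box
    m=(d>.5)&(hs[...,1]>90)&(W[...,2]>.03)&(W[...,2]<.065)&(u>x0)&(u<x1)&(v>y0)&(v<y1)&(W[...,0]>.63)
    m=cv2.erode(m.astype(np.uint8),np.ones((5,5)))>0;Q=W[m]
    g=np.linalg.lstsq(np.c_[Q[:,:2],np.ones(len(Q))],Q[:,2],rcond=None)[0];print(n,"tilt",(g[:2]@ax[:2]*1e3).round(1))
s=read_state();print(s["time_s"],s["force"])
finish_job()
E
```

```text
0.146 ends mid 727.7397721193022 inner 726.6072238554448
0.15 ends mid 726.23053333698 inner 725.1026294546418
0.154 ends mid 724.7212945546577 inner 723.5980350538389
ball [np.float64(727.806428960901), np.float64(727.0516728957398), np.float64(726.2969168305783)]
scene tilt -0.8
top tilt -0.5
15.0833 [-0.1432421   0.00676864  0.22641291]
the job is handed in; nothing more can be done
```

I gripped the light-wood wedge by its butt and carried it to the front corner. I slid it thin end first under the shoe until the ball sat between the hoops, then let go, backed the arm off and handed the job in at about 15 s. The purple wedge and the flat strip were left alone.

**Pushing:** The wedge met the shoe about 65 mm in and ended about 105 mm in. Push force read about 7 N while sliding and about 11 N at first contact, a little over the 3 to 10 N expected.

**Level after release:**
- The ball did not visibly move when I let go, and it sits between both hoops in both pictures.
- Before release, triangulating the ball against the hoops put it about 1 mm toward the front. After release it read within about 1 mm of the trough's middle. The hoops leave 3.5 mm to either side.
- The board tilt measured from depth was −0.5 and −0.8 mrad, which is level within the noise.
- The checks disagree slightly on which side of centre the ball lies.

**Other things in the scene:** In the last top picture the strip, bottles, jug, box and saucer were where they started. The arm hid most of the spoon and the purple wedge, so I did not recheck those two. The arm was clear of everything, with the force reading near zero.

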